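# Fit the tool rest to the lathe

### The job

Take the long straight tool rest out of the wooden rack and fit it to the lathe: slide its post down into the socket of the banjo, past the side spring plunger, until it is fully home, with its collar down on the socket's rim and the plunger sprung into the post's groove, and leave it there with its bar parallel to the lathe bed. Go by feel: 25 N is plenty to seat it, so do not ram it. Leave the other two rests hanging in the rack.

Things in the scene. Friction and masses are not known exactly. Their poses are not given: they have to be found in the camera images.
- rest_grip (a point): Grip point of the long straight tool rest, a steel T: on the middle plane of its bar, over the post, 15 mm below the bar's top edge, 23 mm above its underside. The bar is 150 mm long, 12 mm thick, flat-sided, 38 mm tall, and runs along this frame's x; z is up. At the start it hangs upright in the rack, post down inside it. The other two rests there are a short one and a bent one.
- tool_rest: The same rest as a whole, 0.6 to 0.76 kg; origin at the bar's underside, on the post's axis. Below it a hub (26 mm across, 22 mm tall) with a 12 mm stem, and on the stem a 20 mm round post, clamped by its collar (34 mm across, 10 mm thick) higher or lower each time, unmeasured: the collar's underside is 57 to 101 mm below the grip point, the post's foot 56 mm below the collar.
- socket (a point): The banjo's socket: centre of the rim of its upright round bore, z up. Bore 21.6 mm across, right through, mouth chamfered 2.5 mm wide and 3 mm deep. The collar sits on this rim when home. The plunger enters from this frame's -x side 24 mm below the rim; the post has a groove for it (9 mm wide, 3.2 mm deep) 24 mm below the collar; the post's last 10 mm taper to 10 mm across.
- banjo: The banjo, fixed: a grey arm lying across the lathe bed, maybe skewed, its top 30 mm above the bed; at the front end the socket's boss (48 mm across, 70 mm tall, its rim 40 mm above the bed's top). Origin on the bed's top at the bed's middle, the boss 125 mm from it towards this frame's -x.
- plunger (a joint): Spring plunger in the socket's side: how far (m) its round nose is pushed back out of the bore. 0 free, nose 5 mm into the bore; 0.002 to 0.004 while the full post slides by; under 0.001 once sprung into the groove with the collar on the rim. Riding onto it takes a push of roughly 10 to 20 N, then up to 13 N of drag until it springs in; then the rim stops the collar hard. 25 N is ample to seat it.
- lathe: Small wood lathe, fixed; origin on the bench under the middle of its bed. The bed runs along this frame's y: headstock and chuck to +y, tailstock to -y; 130 mm wide, 860 mm long, top 105 mm above the bench. Spindle axis 255 mm above the bench over the bed's middle; chuck 90 mm across, its jaws from y = 142 mm on.
- rack: Wooden rack, fixed, 130 by 270 mm, 150 mm tall; origin under its middle. Two 14 mm rails along its y at x = -41 and +41 mm, with three pairs of slots (15 mm wide, 10 mm deep) at y = -80, 0 and +80 mm; a bar lies along x in each pair, slot bottoms 140 mm above the bench, the posts hanging between the rails.
- short_rest: Short straight tool rest (bar 100 mm long) in another pair of slots; origin at its bar's underside over its post. To be left.
- bowl_rest: Bent tool rest (both ends of the bar swept to one side) in another pair of slots; origin at its bar's underside over its post. To be left.

How it is judged:
By the outcome, as a careful person would: the job done as asked, in the order asked, and still so for the second after the job is handed in, with the robot touching nothing.
It also fails if it takes over 48 s, if anything falls off the work surface, if the arm or the gripper's body presses on something with over 40 N, if the wrist force passes 120 N, or if a joint passes its speed limit or range.

### The arm

A 6-joint arm with a two-finger parallel gripper is mounted at the origin on the work surface. World frame = base frame: x ahead of the robot, y to its left, z up, the work surface at z = 0. Lengths are in m, angles in rad, forces in N, time in s.
With the tool pointing down it reaches from about 0.35 to 0.85 m from the base axis. Payload 8.1 kg.
Tool frame: the origin (TCP) lies at the centre of the arm's flange, where the gripper is bolted on; the fingertips stand 186 mm ahead of it and the grasp point (between the pads) lies 167 mm ahead of it; z points along the fingers, y is the line along which they close (so a half turn about z gives the same grasp; the last joint's range is limited). The gripper opens to 93 mm and grips with 3 to 60 N. Pads are 15 mm wide; open, the fingers measure 128 mm over their backs; the gripper's body (75 mm by 188 mm) begins 65 mm behind the grasp point.
Start: joints at [-1.327, 0.13, 1.488, -0, 1.523, -0.085], TCP at [0.194, -0.568, 0.405] pointing down, gripper open.
Joint ranges: [-2.96, 2.96], [-0.89, 2.26], [0.02, 2.5], [-1.34, 4.48], [0, 2.73], [-2.66, 2.66]. Speed limits (rad/s): [2.39, 2.39, 2.79, 3.14, 3.14, 3.14].

### API

Orientations are given as a rotation vector (axis times angle).
In Python, from plant import read_state, read_camera, camera_params, robot gives the robot as it stands.
- The arm moves only by the tool carry_out, never from a script. Its argument "targets" is a list of rows, each an object of numbers: "hand": the opening in per cent of the stroke, from 0 (shut) to 100 (fully open); "x", "y", "z": the shift along the tool's x, y, z in m; "ax", "ay", "az": the turn, a rotation vector about the tool's x, y, z in rad. In form: [{"hand": .., "x": .., "y": .., "z": .., "ax": .., "ay": .., "az": ..}, ...]. A call has 1 to 8 rows; each row is the pose to reach, as a shift and turn from the pose commanded when the call began, along the tool's axes at that moment; what a row does not reach only later rows make up. A row lasts 1/8 s, in which the tool goes at most 62.5 mm and 10.7 degrees, less where a joint would pass 70% of its speed; a pose out of reach is approached as far as the arm can. A call with a gripper value outside its range is refused whole. The fingers move at their own pace and stop on an object; "newtons" is the grip in N (left out, the last holds). Time passes only in rows, so rows that repeat a pose let the fingers close. It gives the time, the measured TCP pose, the force, the opening and the grip force at its end, in the units of the state.
- read_state(): the state, without advancing time (a new reading comes with each control period).
- read_camera(name): name is "scene" or "top" or "wrist"; returns (picture, depth): 420x560x3 uint8, blue, green, red; 420x560 float32, m along the optical axis (not along the pixel's ray), 0 where there is no reading.
- camera_params(name): a dict with "fx", "fy", "cx", "cy" (pixels), "position" and "rotation" of the camera in the world. Camera axes: x right, y up, looking along -z (the intrinsics and any distortion apply to the point x, -y, -z); pixel columns grow to the right and rows downward; lengths in m; the calibration is good to about 2 mm. A picture is of the moment at which its call begins: read the wrist's pose just before it. camera_params takes no time and is no camera call; for the wrist camera it gives the pose at the moment of the call.
- robot.close_job(): hands the job in; it is judged then, once.
The state is a dict: "t": time; "q": joint angles; "dq": joint speeds; "joint_torque": joint torques, N m; "tool_pos": TCP position; "orientation": TCP orientation; "force": force on the tool from outside, world axes, zero at the start; "wrist_torque": the same for the moment, N m; "opening": finger opening in m; "gripper_force": force on a finger pad.
Only numpy, scipy, OpenCV 4.12 (cv2) and the standard library are available. Lean on these libraries where they do the work, as an engineer would, in place of code of your own. Each camera call takes 0.05 s, during which the arm holds its last target. There are 200 camera calls.

## Working session

There is one attempt and no reset: what is moved stays moved. The work goes in short steps, Python scripts to look and compute and a tool call to move; the robot and the scene stay as the last step left them, time stands still between calls to the robot, and variables do not carry over. Pictures are saved under pics/ and viewed, at most 10 in all, crops included, and the job is handed in when it is done.

Besides the shell and the picture viewer there is one more tool, called after "Emit:" as name([rows], argument=value, ...), one row to a line, values as JSON. carry_out: Moves the arm, as the interface text tells. Its arguments: {"type":"object","properties":{"targets":{"type":"array","items":{"type":"object","properties":{"hand":{"type":"number"},"x":{"type":"number"},"y":{"type":"number"},"z":{"type":"number"},"ax":{"type":"number"},"ay":{"type":"number"},"az":{"type":"number"}}}},"newtons":{"type":"number"}},"required":["targets"]}

```bash
mkdir -p pics; ls
python3 - <<'E'
from plant import *
import cv2,numpy as np
for n in ["scene","top"]:
    p=camera_params(n); print(n,p)
    i,d=read_camera(n); cv2.imwrite(f"pics/{n}0.png",i); np.savez(f"{n}0.npz",i=i,d=d)
print(read_state())
E
```

```text
pics
scene {'fx': 511.03715869295127, 'fy': 511.03715869295127, 'cx': 279.4307198748272, 'cy': 205.61011620052793, 'position': array([1.09875422, 0.15025659, 0.9168911 ]), 'rotation': array([0.39641401, 0.65778799, 1.98109837])}
top {'fx': 390.2191962410696, 'fy': 390.2191962410696, 'cx': 279.2542607168428, 'cy': 212.97245767223941, 'position': array([ 0.52845899, -0.10911582,  0.91522157]), 'rotation': array([-1.03880526e-03, -5.69668721e-02, -1.54970269e+00])}
{'t': 0.1, 'q': array([-1.32737930e+00,  1.31085711e-01,  1.48914962e+00, -1.39984194e-05,
        1.52302228e+00, -8.54080199e-02]), 'dq': array([-0.00155317, -0.00245966, -0.00060208, -0.00127969, -0.00080915,
        0.00147583]), 'joint_torque': array([ 5.16465698e-04, -5.61342108e+01, -4.93094087e+01,  7.69631588e-02,
        2.91003438e-02, -7.06519472e-05]), 'tool_pos': array([ 0.19372329, -0.56764932,  0.40380346]), 'orientation': array([-3.09759080e+00, -5.13922857e-01,  2.28179566e-04]), 'force': array([-1.07091986, -0.27630431,  0.51210279]), 'wrist_torque': array([-0.04369799,  0.08066861, -0.01037264]), 'gripper_force': 0.0, 'opening': 0.09301001121908922}
```

View pics/scene0.png

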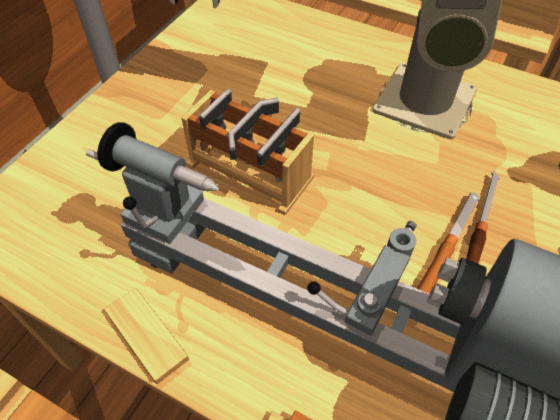

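View pics/top0.png

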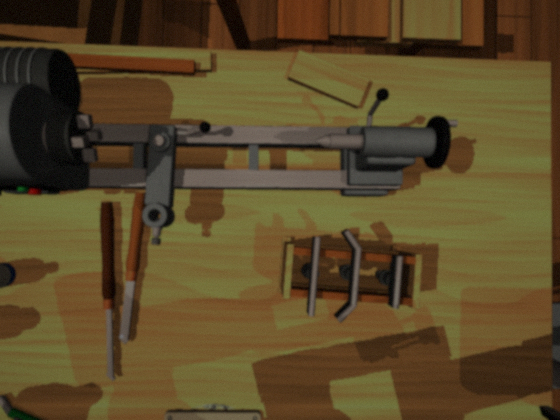

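The top view shows the long bar at col ~314, rows 236–315, the bent rest at col ~352, the short one at col ~397, and the socket bore at ~(156,214). In the scene view the long bar is at ~(280,137) and the socket at ~(402,240).

```bash
cat > h.py <<'E'
import numpy as np,cv2
from scipy.spatial.transform import Rotation as R
def cloud(d,p):
    v,u=np.indices(d.shape)
    c=np.stack([(u-p['cx'])/p['fx']*d,-(v-p['cy'])/p['fy']*d,-d],-1)
    return c@R.from_rotvec(p['rotation']).as_matrix().T+p['position']
def seg(P,d,box,z0,z1):
    m=np.zeros(d.shape,bool); u0,u1,v0,v1=box; m[v0:v1,u0:u1]=1
    return m&(d>0)&(P[...,2]>z0)&(P[...,2]<z1)
def line(pts):
    r=cv2.minAreaRect((pts[:,:2]*1000).astype(np.float32)); c=pts[:,:2].mean(0)
    w=np.linalg.svd(pts[:,:2]-c,full_matrices=False)[2][0]
    return r,c,np.degrees(np.arctan2(w[1],w[0]))
E
python3 - <<'E'
from h import *
from plant import camera_params
for n,bb,sb in [("top",(300,330,225,325),(130,182,190,235)),("scene",(255,305,105,165),(380,420,222,262))]:
    d=np.load(n+"0.npz")['d'];p=camera_params(n);P=cloud(d,p)
    m=seg(P,d,bb,.165,.19); print(n,"bar",m.sum(),line(P[m]),np.median(P[m][:,2]),P[m].min(0),P[m].max(0))
    m=seg(P,d,sb,.138,.152); q=P[m]; print("rim",m.sum(),line(q),np.median(q[:,2]))
    # circle fit: hull of rim
    h=cv2.convexHull((q[:,:2]*1000).astype(np.float32)); print(cv2.minEnclosingCircle(h))
    if n=="top":
        m=seg(P,d,(90,345,120,200),.095,.112);q=P[m];print("bed",m.sum(),line(q),np.median(q[:,2]))
        m=seg(P,d,(280,425,225,325),.142,.158);q=P[m];print("rackends",cv2.minAreaRect((q[:,:2]*1000).astype(np.float32)))
        m=seg(P,d,(140,182,120,205),.128,.14);q=P[m];print("arm",line(q),np.median(q[:,2]))
E
```

```text
top bar 547 (((438.3984375, -205.12216186523438), (12.335291862487793, 149.8938446044922), 86.32966613769531), array([ 0.43833002, -0.20410367]), np.float64(176.34353357230373)) 0.1775166687433707 [ 0.36372111 -0.21524902  0.16538231] [ 0.51302565 -0.19457826  0.18161106]
rim 431 (((561.1644897460938, 106.93452453613281), (71.23351287841797, 48.42790603637695), 0.4338897168636322), array([0.55002549, 0.1054951 ]), np.float64(172.15967585261723)) 0.14553104589556998
((561.2488403320312, 107.4287338256836), 36.6141357421875)
bed 8226 (((664.2142333984375, -9.092987060546875), (152.1617889404297, 528.2562255859375), 0.9951530694961548), array([ 0.6712327 , -0.01636583]), np.float64(-89.22634060720311)) 0.10591085672372064
rackends ((441.8901062011719, -285.53485107421875), (270.3836669921875, 168.03884887695312), 86.36128234863281)
arm (((648.7319946289062, 97.15567016601562), (61.433753967285156, 162.7034912109375), 87.0789794921875), array([0.64048046, 0.10066796]), np.float64(176.3700845209395)) 0.13613415980528631
scene bar 490 (((436.24169921875, -240.2821044921875), (90.01578521728516, 152.51890563964844), 86.30745697021484), array([ 0.4383075 , -0.21022813]), np.float64(10.603598219938036)) 0.17429809924473066 [ 0.36268401 -0.28292387  0.16509521] [ 0.51450089 -0.19156314  0.18029842]
rim 429 (((554.0192260742188, 109.56143188476562), (57.99851989746094, 46.85042953491211), 12.650860786437988), array([0.55037931, 0.10877936]), np.float64(4.828953804241044)) 0.14371664539816864
((556.1755981445312, 103.28352355957031), 32.89937973022461)
```

```bash
cat >> h.py <<'E'
def goto(pos,yaw_y):
    """shift/turn in tool axes from the present pose to TCP pos, tool down, tool y at yaw_y deg"""
    from plant import read_state
    s=read_state(); A=R.from_rotvec(s['orientation'])
    a=np.radians(yaw_y); y=np.array([np.cos(a),np.sin(a),0]); z=np.array([0,0,-1.])
    B=R.from_matrix(np.stack([np.cross(y,z),y,z],1))
    print("shift",(A.inv().apply(np.array(pos)-s['tool_pos'])).round(4),"turn",(A.inv()*B).as_rotvec().round(4),"t",s['t'])
E
python3 - <<'E'
from h import *
goto([.438,-.205,.43],-93.7)
from plant import camera_params
d=np.load("top0.npz")['d'];P=cloud(d,camera_params("top"))
m=seg(P,d,(0,110,40,200),.19,.6);q=P[m];print("head/chuck",q.min(0),q.max(0))
for v in (120,135,150,165,180): print(v,[tuple(P[v,u].round(2)) for u in (60,75,85,95)])
E
```

```text
shift [ 0.3483 -0.2644 -0.0257] turn [-1.700e-03  2.000e-04  3.934e-01] t 0.1
head/chuck [0.57767993 0.17898872 0.19009755] [0.85104594 0.38149099 0.36767763]
120 [(np.float64(0.69), np.float64(0.21), np.float64(0.3)), (np.float64(0.7), np.float64(0.2), np.float64(0.28)), (np.float64(0.7), np.float64(0.19), np.float64(0.28)), (np.float64(0.77), np.float64(0.29), np.float64(0.0))]
135 [(np.float64(0.66), np.float64(0.21), np.float64(0.3)), (np.float64(0.67), np.float64(0.2), np.float64(0.28)), (np.float64(0.67), np.float64(0.18), np.float64(0.28)), (np.float64(0.68), np.float64(0.18), np.float64(0.24))]
150 [(np.float64(0.64), np.float64(0.22), np.float64(0.29)), (np.float64(0.65), np.float64(0.2), np.float64(0.28)), (np.float64(0.65), np.float64(0.19), np.float64(0.25)), (np.float64(0.65), np.float64(0.18), np.float64(0.25))]
165 [(np.float64(0.63), np.float64(0.25), np.float64(0.23)), (np.float64(0.64), np.float64(0.25), np.float64(0.17)), (np.float64(0.64), np.float64(0.25), np.float64(0.13)), (np.float64(0.66), np.float64(0.29), np.float64(0.0))]
180 [(np.float64(0.6), np.float64(0.25), np.float64(0.22)), (np.float64(0.61), np.float64(0.25), np.float64(0.17)), (np.float64(0.61), np.float64(0.25), np.float64(0.14)), (np.float64(0.62), np.float64(0.24), np.float64(0.1))]
```

Emit:
carry_out([
  {"hand":100,"x":0.044,"y":-0.033,"z":-0.003,"az":0.05},
  {"hand":70,"x":0.087,"y":-0.066,"z":-0.006,"az":0.1},
  {"hand":50,"x":0.131,"y":-0.099,"z":-0.01,"az":0.15},
  {"hand":50,"x":0.174,"y":-0.132,"z":-0.013,"az":0.2},
  {"hand":50,"x":0.218,"y":-0.165,"z":-0.016,"az":0.25},
  {"hand":50,"x":0.261,"y":-0.198,"z":-0.019,"az":0.3},
  {"hand":50,"x":0.305,"y":-0.231,"z":-0.022,"az":0.35},
  {"hand":50,"x":0.348,"y":-0.264,"z":-0.026,"az":0.393},
])

```text
schema error: expected keys hand, x, y, z, ax, ay, az
```

Emit:
carry_out([
  {"hand":50},
  {"hand":50},
])

```text
schema error: expected keys hand, x, y, z, ax, ay, az
```

Run:
```python
from h import *
from plant import *
s=read_state();print(s['t'],s['tool_pos'],s['orientation'],s['opening'])
p=camera_params("wrist");i,d=read_camera("wrist");cv2.imwrite("pics/w1.png",i);np.savez("w1.npz",i=i,d=d,**p)
print(p)
P=cloud(d,p);m=(d>0)&(P[...,2]>.17)&(P[...,2]<.19)&(np.abs(P[...,1]+.205)<.025)&(np.abs(P[...,0]-.438)<.1)
print(m.sum(),line(P[m]),np.median(P[m][:,2]))
goto([.438,-.205,.33],-93.7)
```

```text
0.1 [ 0.19372329 -0.56764932  0.40380346] [-3.09759080e+00 -5.13922857e-01  2.28179566e-04] 0.09301001121908922
{'fx': 360.18476175236094, 'fy': 360.18476175236094, 'cx': 277.4250012674057, 'cy': 215.94933411322845, 'position': array([ 0.25795341, -0.54600301,  0.3829424 ]), 'rotation': array([-0.21826719,  0.15811716, -1.23475992])}h.py:11: RuntimeWarning: Mean of empty slice.
  r=cv2.minAreaRect((pts[:,:2]*1000).astype(np.float32)); c=pts[:,:2].mean(0)
  ret = um.true_divide(
Traceback (most recent call last):
  File "h.py", line 12, in line
    w=np.linalg.svd(pts[:,:2]-c,full_matrices=False)[2][0]
      ~~~~~~~~~~~~~~~~~~~~~~~~~~~~~~~~~~~~~~~~~~~~~~~~~^^^
IndexError: index 0 is out of bounds for axis 0 with size 0
```

View pics/w1.png

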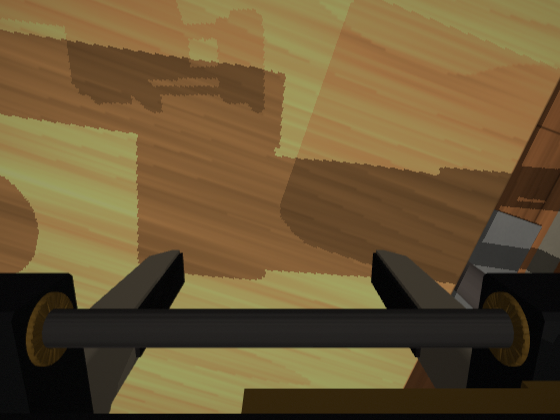

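The picture was taken before any move (the rows were refused): just bench, fingers at (160,290) and (395,290). I resend with all keys.

Emit:
carry_out([
  {"hand":100,"x":0.044,"y":-0.033,"z":-0.003,"ax":0,"ay":0,"az":0.05},
  {"hand":70,"x":0.087,"y":-0.066,"z":-0.006,"ax":0,"ay":0,"az":0.1},
  {"hand":50,"x":0.131,"y":-0.099,"z":-0.01,"ax":0,"ay":0,"az":0.15},
  {"hand":50,"x":0.174,"y":-0.132,"z":-0.013,"ax":0,"ay":0,"az":0.2},
  {"hand":50,"x":0.218,"y":-0.165,"z":-0.016,"ax":0,"ay":0,"az":0.25},
  {"hand":50,"x":0.261,"y":-0.198,"z":-0.019,"ax":0,"ay":0,"az":0.3},
  {"hand":50,"x":0.305,"y":-0.231,"z":-0.022,"ax":0,"ay":0,"az":0.35},
  {"hand":50,"x":0.348,"y":-0.264,"z":-0.026,"ax":0,"ay":0,"az":0.393},
])

```text
t: 1.15
tool_pos: [0.4385, -0.2039, 0.4307]
orientation: [-3.14, 0.103, 0.0]
force: [1.1, -0.7, 0.5]
opening: 0.0466
gripper_force: 0.0
```

Emit:
carry_out([
  {"hand":50,"x":0,"y":0,"z":0,"ax":0,"ay":0,"az":0},
  {"hand":50,"x":0,"y":0,"z":0,"ax":0,"ay":0,"az":0},
])

```text
t: 1.4
tool_pos: [0.4377, -0.2057, 0.4305]
orientation: [3.14, -0.099, -0.001]
force: [-0.1, -0.1, 0.3]
opening: 0.0465
gripper_force: 0.0
```

Run:
```python
from h import *
from plant import *
s=read_state();print(s['t'],s['tool_pos'],s['orientation'],s['opening'])
p=camera_params("wrist");i,d=read_camera("wrist");cv2.imwrite("pics/w2.png",i);np.savez("w2.npz",i=i,d=d,**p)
P=cloud(d,p);m=(d>0)&(P[...,2]>.165)&(P[...,2]<.19)&(np.abs(P[...,1]+.205)<.025)&(np.abs(P[...,0]-.438)<.1)
print(m.sum(),line(P[m]),np.median(P[m][:,2]),P[m].min(0),P[m].max(0))
goto([.438,-.205,.33],-93.7)
```

```text
1.4 [ 0.43773885 -0.2056875   0.43045631] [ 3.13983806e+00 -9.87379395e-02 -1.09141004e-03] 0.04654429783772541
3444 (((443.8672790527344, -205.49986267089844), (11.809123039245605, 136.79690551757812), 86.66497802734375), array([ 0.44900933, -0.20604003]), np.float64(176.5499689827938)) 0.17601001490468404 [ 0.37592261 -0.21528845  0.16970322] [ 0.5123959  -0.19572134  0.17877967]
shift [ 0.0005 -0.0013  0.1004] turn [0.0001 0.0008 0.0003] t 1.45
```

View pics/w2.png

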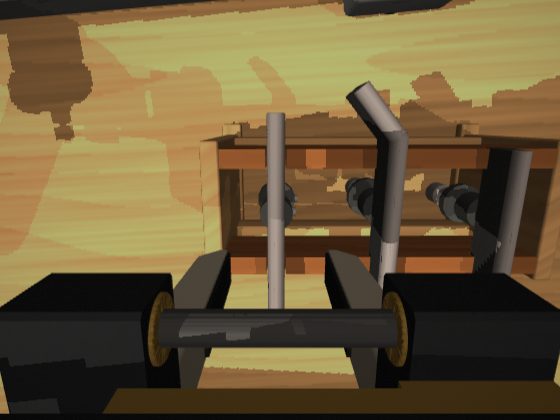

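The long bar at col ~276 lies midway between the fingers; the bent bar at col ~390 stays clear. I descend and grip.

Emit:
carry_out([
  {"hand":50,"x":0,"y":0,"z":0.04,"ax":0,"ay":0,"az":0},
  {"hand":50,"x":0,"y":0,"z":0.075,"ax":0,"ay":0,"az":0},
  {"hand":50,"x":0,"y":0,"z":0.1,"ax":0,"ay":0,"az":0},
  {"hand":50,"x":0,"y":0,"z":0.1,"ax":0,"ay":0,"az":0},
  {"hand":20,"x":0,"y":0,"z":0.1,"ax":0,"ay":0,"az":0},
  {"hand":5,"x":0,"y":0,"z":0.1,"ax":0,"ay":0,"az":0},
  {"hand":5,"x":0,"y":0,"z":0.1,"ax":0,"ay":0,"az":0},
  {"hand":5,"x":0,"y":0,"z":0.1,"ax":0,"ay":0,"az":0},
], newtons=55)

```text
t: 2.45
tool_pos: [0.4381, -0.2054, 0.3314]
orientation: [-3.14, 0.1, -0.002]
force: [0.1, 6.4, 5.8]
opening: 0.0118
gripper_force: 55.2
```

Run:
```python
from h import *
from plant import *
s=read_state();print(s['t'],s['tool_pos'],s['orientation'],s['opening'],s['gripper_force'],s['force'])
```

```text
2.45 [ 0.43812711 -0.20540223  0.33142553] [-3.13954417e+00  1.00472706e-01 -1.63007701e-03] 0.011760986045891868 55.214151218533516 [0.06785725 6.4483418  5.76683082]
```

Emit:
carry_out([
  {"hand":5,"x":0,"y":0,"z":-0.01,"ax":0,"ay":0,"az":0},
  {"hand":5,"x":0,"y":0,"z":-0.03,"ax":0,"ay":0,"az":0},
  {"hand":5,"x":0,"y":0,"z":-0.06,"ax":0,"ay":0,"az":0},
  {"hand":5,"x":0,"y":0,"z":-0.09,"ax":0,"ay":0,"az":0},
  {"hand":5,"x":0,"y":0,"z":-0.12,"ax":0,"ay":0,"az":0},
  {"hand":5,"x":0,"y":0,"z":-0.15,"ax":0,"ay":0,"az":0},
  {"hand":5,"x":0,"y":0,"z":-0.175,"ax":0,"ay":0,"az":0},
  {"hand":5,"x":0,"y":0,"z":-0.175,"ax":0,"ay":0,"az":0},
])

```text
t: 3.45
tool_pos: [0.438, -0.2057, 0.5075]
orientation: [3.138, -0.101, 0.004]
force: [0.7, 0.3, -7.0]
opening: 0.0116
gripper_force: 55.0
```

Run:
```python
from h import *
from plant import *
s=read_state();print(s['t'],s['tool_pos'],s['opening'],s['gripper_force'],s['force'],s['wrist_torque'])
for n in("scene","wrist"):
    p=camera_params(n);i,d=read_camera(n);cv2.imwrite(f"pics/{n}3.png",i);np.savez(n+"3.npz",i=i,d=d,**p)
goto([.549,.107,.5],1.0)
```

```text
3.45 [ 0.43800534 -0.20571812  0.50753314] 0.011602554659591984 54.98773243278265 [ 0.66064712  0.27431266 -6.9653644 ] [ 0.0231296  -0.02408484  0.01311785]
shift [ 0.091  -0.3191  0.0045] turn [-1.8000e-03  6.0000e-04 -1.6525e+00] t 3.55
```

View pics/scene3.png

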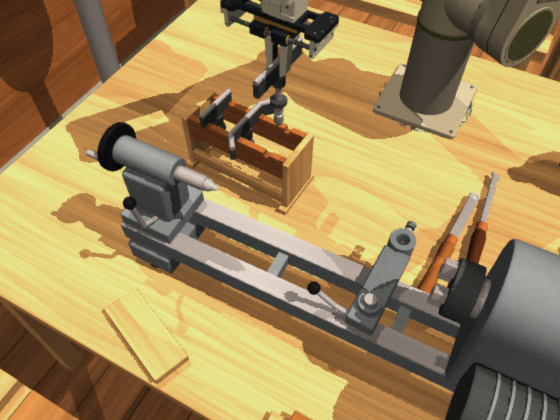

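The rest is held at (270,80), post foot at ~(279,123), clear of the rack; the other two remain. Measure post in hand and the socket more precisely.

Run:
```python
from h import *
from scipy.optimize import least_squares
f=np.load("scene3.npz");d=f['d'];P=cloud(d,f)
T=np.array([.438,-.2057])
m=(d>0)&(np.linalg.norm(P[...,:2]-T,axis=-1)<.03)&(P[...,2]<.335)&(P[...,2]>.17);q=P[m]
v=np.r_[f['position'][:2]]-T; v/=np.linalg.norm(v); n=np.array([-v[1],v[0]])
for z in np.arange(.175,.335,.006):
    s=q[np.abs(q[:,2]-z)<.003]
    if len(s)>3: l=(s[:,:2]-T)@n; print(z.round(3),len(s),(l.min()*1e3).round(1),(l.max()*1e3).round(1),"mid",(500*(l.min()+l.max())).round(1),"front",(((s[:,:2]-T)@v).max()*1e3).round(1))
# socket: intensity-based ellipse fit: rim outer circle from scene and top via points at rim height
for nm,box in(("scene0",(375,430,218,268)),("top0",(130,182,190,238))):
    g=np.load(nm+".npz");from plant import camera_params
    p=camera_params(nm[:-1]);Q=cloud(g['d'],p);mm=seg(Q,g['d'],box,.139,.151);a=Q[mm];a=a[np.hypot(a[:,0]-.549,a[:,1]-.107)<.03]
    b=a[a[:,0]<.549]; h=cv2.convexHull((b[:,:2]*1000).astype(np.float32))[:,0]; h=h[h[:,0]<545]
    r=least_squares(lambda c:np.hypot(h[:,0]-c[0],h[:,1]-c[1])-24,[549,107]);print(nm,r.x,np.abs(r.fun).max(),np.median(a[:,2]))
```

```text
0.193 4 -4.2 1.8 mid -1.2 front 9.3
0.199 8 -6.2 7.8 mid 0.8 front 9.9
0.205 21 -8.1 9.8 mid 0.9 front 12.6
0.211 21 -8.1 9.7 mid 0.8 front 13.5
0.217 32 -8.1 9.7 mid 0.8 front 12.7
0.223 22 -8.0 7.7 mid -0.2 front 12.4
0.229 18 -8.0 9.6 mid 0.8 front 12.9
0.235 19 -7.9 7.6 mid -0.2 front 12.0
0.241 12 -7.9 9.5 mid 0.8 front 12.8
0.247 10 -17.6 11.3 mid -3.1 front 16.7
0.253 46 -15.6 17.1 mid 0.8 front 20.6
0.259 135 -17.4 17.1 mid -0.2 front 20.0
0.265 15 -4.0 5.5 mid 0.8 front 9.5
0.271 13 -3.9 5.5 mid 0.8 front 8.0
0.277 14 -3.9 5.5 mid 0.8 front 9.4
0.283 17 -3.9 5.4 mid 0.8 front 9.3
0.295 29 -11.2 12.8 mid 0.8 front 16.0
0.301 28 -9.4 12.7 mid 1.7 front 14.9
0.307 27 -5.6 12.7 mid 3.5 front 15.3
0.313 33 -2.0 12.6 mid 5.3 front 16.2
0.319 22 -9.1 5.2 mid -1.9 front 28.0
0.325 25 -10.8 8.8 mid -1.0 front 26.8
0.331 41 -9.0 21.4 mid 6.2 front 27.1
scene0 [549.22261177 108.3520293 ] 1.0180751737782927 0.14378291318199088
top0 [548.66601169 106.28114769] 0.8710308724894276 0.14571677864575056
```

Emit:
carry_out([
  {"hand":5,"x":0.007,"y":-0.02,"z":0,"ax":0,"ay":0,"az":-0.1},
  {"hand":5,"x":0.02,"y":-0.058,"z":0,"ax":0,"ay":0,"az":-0.27},
  {"hand":5,"x":0.034,"y":-0.098,"z":0,"ax":0,"ay":0,"az":-0.44},
  {"hand":5,"x":0.048,"y":-0.14,"z":0,"ax":0,"ay":0,"az":-0.61},
  {"hand":5,"x":0.062,"y":-0.18,"z":0.002,"ax":0,"ay":0,"az":-0.78},
  {"hand":5,"x":0.076,"y":-0.22,"z":0.004,"ax":0,"ay":0,"az":-0.95},
  {"hand":5,"x":0.087,"y":-0.253,"z":0.004,"ax":0,"ay":0,"az":-1.12},
  {"hand":5,"x":0.0936,"y":-0.2727,"z":0.004,"ax":0,"ay":0,"az":-1.29},
])

```text
t: 4.55
tool_pos: [0.5489, 0.0622, 0.4989]
orientation: [-2.561, -1.815, 0.005]
force: [-0.1, -0.1, -7.3]
opening: 0.0117
gripper_force: 55.0
```

Emit:
carry_out([
  {"hand":5,"x":0,"y":0,"z":0,"ax":0,"ay":0,"az":-0.16},
  {"hand":5,"x":0,"y":0,"z":0,"ax":0,"ay":0,"az":-0.3},
  {"hand":5,"x":0,"y":0,"z":0,"ax":0,"ay":0,"az":-0.3625},
  {"hand":5,"x":0,"y":0,"z":0,"ax":0,"ay":0,"az":-0.3625},
  {"hand":5,"x":0,"y":0,"z":0,"ax":0,"ay":0,"az":-0.3625},
])

```text
t: 5.18
tool_pos: [0.5487, 0.0605, 0.5005]
orientation: [-2.203, -2.238, 0.002]
force: [0.0, -0.8, -7.4]
opening: 0.0117
gripper_force: 55.0
```

Run:
```python
from h import *
from plant import *
s=read_state();print(s['t'],s['tool_pos'],s['orientation'],s['opening'],s['force'])
for n in("wrist","top"):
    p=camera_params(n);i,d=read_camera(n);cv2.imwrite(f"pics/{n}4.png",i);np.savez(n+"4.npz",i=i,d=d,T=s['tool_pos'],**p)
goto([.549,.107,.5],1.0)
```

```text
5.175 [0.54866004 0.06049154 0.50047243] [-2.20266945 -2.23813353  0.00230528] 0.011746515280766917 [ 0.01823852 -0.81419929 -7.41844821]
shift [0.0465 0.001  0.0011] turn [-0.001 -0.    -0.001] t 5.275
```

View pics/wrist4.png

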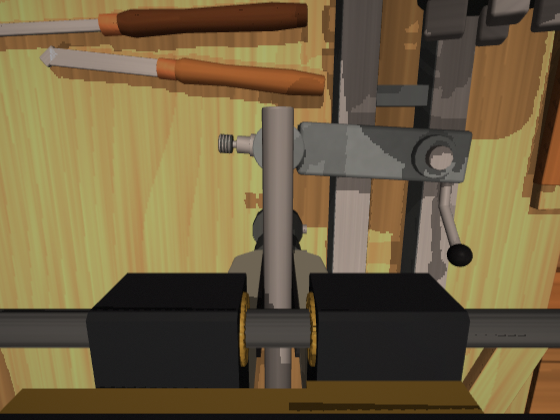

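The view shows the bar at col 279 covering the boss at (277,148), the collar edges at cols 253–302, row 225, and the bed rails running slightly skewed. Fit the visible boss, collar and rails.

Run:
```python
from h import *
from scipy.optimize import least_squares
f=np.load("wrist4.npz");d=f['d'];P=cloud(d,f);T=f['T']
def circ(a,r0,c0):
    h=cv2.convexHull((a[:,:2]*1000).astype(np.float32))[:,0]; return h
m=seg(P,d,(225,330,105,195),.139,.151);a=P[m];print("boss",len(a),np.median(a[:,2]),a.min(0),a.max(0))
h=cv2.convexHull((a[:,:2]*1000).astype(np.float32))[:,0];h=h[h[:,0]<548]
h=h[(h[:,1]<.2e3)]
r=least_squares(lambda c:np.hypot(h[:,0]-c[0],h[:,1]-c[1])-24,[549,107],loss='soft_l1');print(r.x,r.fun.round(1),h.round(1).tolist())
m=seg(P,d,(235,320,190,262),.20,.262);a=P[m];print("collar",len(a),a.min(0),a.max(0)); 
top=a[a[:,2]>.243];h=top[:,:2]*1000; print(len(top),np.median(top[:,2]),h.min(0),h.max(0), "T",T)
m=(d>0)&(np.abs(P[...,0]-.549)<.02)&(np.abs(P[...,2]-.355)<.012);a=P[m];print("bar",len(a),line(a),np.median(a[:,2]))
# rails: near edge of bed from wrist and top0
m=seg(P,d,(325,480,0,420),.098,.112);
for nm,Q,mm in(("w",P,m),):
    e=[]
    for r in range(0,300,4):
        c=np.where(mm[r])[0]
        if len(c)>5: e.append(Q[r,c[0]])
    e=np.array(e);k=np.polyfit(e[:,1],e[:,0],1);res=e[:,0]-np.polyval(k,e[:,1]);g=np.abs(res-np.median(res))<.003;k=np.polyfit(e[g,1],e[g,0],1);print(nm,"dx/dy deg",np.degrees(np.arctan(k[0])),k,g.sum())
from plant import camera_params
g=np.load("top0.npz");Q=cloud(g['d'],camera_params("top"));mm=seg(Q,g['d'],(90,345,110,200),.098,.112)
for side in(0,-1):
    e=np.array([Q[np.where(mm[:,c])[0][side],c] for c in list(range(95,140,2))+list(range(185,335,2)) if mm[:,c].sum()>8])
    k=np.polyfit(e[:,1],e[:,0],1)
    for _ in range(3):
        gg=np.abs(e[:,0]-np.polyval(k,e[:,1]))<.003;k=np.polyfit(e[gg,1],e[gg,0],1)
    print("top",np.degrees(np.arctan(k[0])),k,gg.sum())
```

```text
boss 594 0.1440135117164407 [0.5227248  0.08834311 0.14194006] [0.57058018 0.12630814 0.14596206]
[546.96610752 107.14306487] [-0.  -0.  -0.  -0.  -0.   0.1  0.3 -0.2 -0.2  0.1 -0.   0.4 -0.3] [[530.9000244140625, 124.9000015258789], [529.0999755859375, 123.19999694824219], [526.4000244140625, 119.5999984741211], [525.5, 117.80000305175781], [524.7000122070312, 116.0999984741211], [523.7000122070312, 113.30000305175781], [522.7000122070312, 107.80000305175781], [523.7999877929688, 101.5999984741211], [524.5999755859375, 98.9000015258789], [525.5, 96.0999984741211], [527.4000244140625, 93.30000305175781], [529.2000122070312, 90.5], [531.0999755859375, 89.5999984741211]]
collar 499 [0.53061567 0.0513555  0.24169499] [0.56626102 0.07307024 0.25301567]
494 0.2506593918202328 [530.61567084  51.35549904] [566.26101645  73.07023976] T [0.54866004 0.06049154 0.50047243]
bar 7143 (((546.5200805664062, 74.81619262695312), (25.321619033813477, 119.75504302978516), 7.605533599853516), array([0.54691889, 0.08426102]), np.float64(-89.01345962889415)) 0.3454191199426144
w dx/dy deg -0.9934312919900095 [-0.01734038  0.60845157] 18
top -0.9590111648388471 [-0.01673947  0.73830831] 93
top -0.8969757642525451 [-0.01565646  0.61025684] 98
```

Run:
```python
from h import *
from scipy.optimize import least_squares
f=np.load("wrist4.npz");d=f['d'];P=cloud(d,f);T=f['T']
m=seg(P,d,(235,320,190,262),.243,.262);a=P[m]*1000
h=cv2.convexHull(a[:,:2].astype(np.float32))[:,0];h=h[h[:,1]>57]
r=least_squares(lambda c:np.hypot(h[:,0]-c[0],h[:,1]-c[1])-17,[548,60],loss='soft_l1');print("collar",r.x,r.fun.round(1),h.round(1).tolist())
for z in range(243,262,2): s=a[np.abs(a[:,2]-z)<1]; print(z,len(s),s[:,1].max().round(1) if len(s) else '')
m=(d>0)&(np.abs(P[...,0]-.547)<.012)&(P[...,2]>.345)&(P[...,2]<.365);print("bar end",np.percentile(P[m][:,1],[99,100]),np.median(P[m][:,2]))
f=np.load("scene3.npz");d=f['d'];P=cloud(d,f)
m=(d>0)&(np.abs(P[...,1]+.2057)<.02)&(P[...,2]>.315)&(P[...,2]<.37)&(np.abs(P[...,0]-.438)<.1);print("scene bar x",np.percentile(P[m][:,0],[0,1,99,100]),m.sum())
m=(d>0)&(np.hypot(P[...,0]-.438,P[...,1]+.2057)<.03)&(P[...,2]>.254)&(P[...,2]<.263);a=P[m]*1000
h=cv2.convexHull(a[:,:2].astype(np.float32))[:,0]
r=least_squares(lambda c:np.hypot(h[:,0]-c[0],h[:,1]-c[1])-17,[438,-205],loss='soft_l1');print("scene collar",r.x,r.fun.round(1))
```

```text
collar [547.82712729  60.10034271] [ 1.5  1.6  1.7 -0.7 -0.7 -1.  -0.   0.1  0.1  0.5  0.6  0.5  0.4  0.7
  1.5] [[566.2999877929688, 59.0], [566.2000122070312, 62.70000076293945], [566.2000122070312, 63.400001525878906], [559.9000244140625, 71.0], [559.7999877929688, 71.19999694824219], [557.2000122070312, 73.0999984741211], [536.7000122070312, 72.9000015258789], [536.5999755859375, 72.9000015258789], [536.0999755859375, 72.5999984741211], [534.0999755859375, 70.9000015258789], [533.4000244140625, 70.19999694824219], [533.0999755859375, 69.69999694824219], [532.4000244140625, 68.0999984741211], [530.5999755859375, 64.0], [566.2999877929688, 58.400001525878906]]
243 4 72.7
245 8 72.9
247 18 73.1
249 72 73.0
251 378 72.5
253 14 67.8
255 0 
257 0 
259 0 
261 0 
bar end [0.13366964 0.13467921] 0.34589401214868143
scene bar x [0.36479294 0.36816688 0.51492874 0.51581751] 1054
scene collar [ 440.2685125  -204.58197768] [ 0.9  1.2 -0.2  1.1 -0.2 -0.7  0.5  0.1  1.2  0.2  0.   1.7 -0.6 -0.1]
```

Emit:
carry_out([
  {"hand":5,"x":0.02,"y":-0.0005,"z":0.0,"ax":0,"ay":0,"az":0},
  {"hand":5,"x":0.04,"y":-0.0005,"z":0.005,"ax":0,"ay":0,"az":0},
  {"hand":5,"x":0.0468,"y":-0.0007,"z":0.02,"ax":0,"ay":0,"az":0},
  {"hand":5,"x":0.0468,"y":-0.0007,"z":0.035,"ax":0,"ay":0,"az":0},
  {"hand":5,"x":0.0468,"y":-0.0007,"z":0.035,"ax":0,"ay":0,"az":0},
  {"hand":5,"x":0.0468,"y":-0.0007,"z":0.035,"ax":0,"ay":0,"az":0},
])

```text
t: 6.02
tool_pos: [0.5473, 0.1068, 0.4667]
orientation: [-2.203, -2.24, 0.0]
force: [-0.4, -0.3, -7.4]
opening: 0.0115
gripper_force: 55.0
```

Run:
```python
from h import *
from plant import *
i,d=read_camera("scene");cv2.imwrite("pics/s5.png",cv2.resize(i[120:300,320:500],(720,720))[:600])
goto([.548,.1073,.445],.95)
```

```text
shift [0.0005 0.0006 0.0222] turn [0.0007 0.0001 0.0002] t 6.075
```

View pics/s5.png

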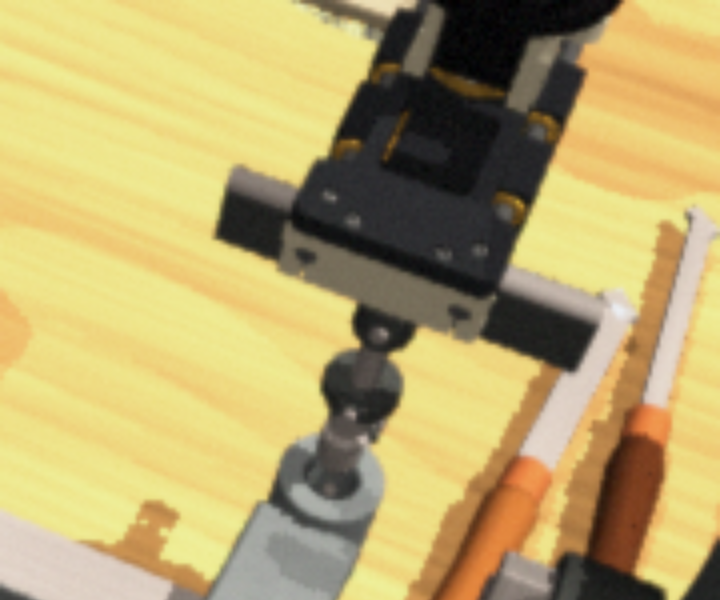

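The foot at (330,480) is over the bore mouth (325,485). Lower in, watching the force.

Emit:
carry_out([
  {"hand":5,"x":0.0005,"y":0.0006,"z":0.006,"ax":0,"ay":0,"az":0},
  {"hand":5,"x":0.0005,"y":0.0006,"z":0.01,"ax":0,"ay":0,"az":0},
  {"hand":5,"x":0.0005,"y":0.0006,"z":0.014,"ax":0,"ay":0,"az":0},
  {"hand":5,"x":0.0005,"y":0.0006,"z":0.016,"ax":0,"ay":0,"az":0},
  {"hand":5,"x":0.0005,"y":0.0006,"z":0.018,"ax":0,"ay":0,"az":0},
  {"hand":5,"x":0.0005,"y":0.0006,"z":0.018,"ax":0,"ay":0,"az":0},
])

```text
t: 6.82
tool_pos: [0.5478, 0.1078, 0.4486]
orientation: [-2.202, -2.241, 0.0]
force: [-0.1, -0.2, -6.8]
opening: 0.0117
gripper_force: 55.0
```

Emit:
carry_out([
  {"hand":5,"x":0,"y":0,"z":0.002,"ax":0,"ay":0,"az":0},
  {"hand":5,"x":0,"y":0,"z":0.004,"ax":0,"ay":0,"az":0},
  {"hand":5,"x":0,"y":0,"z":0.006,"ax":0,"ay":0,"az":0},
  {"hand":5,"x":0,"y":0,"z":0.006,"ax":0,"ay":0,"az":0},
])

```text
t: 7.32
tool_pos: [0.5478, 0.1078, 0.4424]
orientation: [-2.202, -2.241, 0.001]
force: [-0.2, -0.1, -7.0]
opening: 0.0117
gripper_force: 55.0
```

Emit:
carry_out([
  {"hand":5,"x":0,"y":0,"z":0.0015,"ax":0,"ay":0,"az":0},
  {"hand":5,"x":0,"y":0,"z":0.003,"ax":0,"ay":0,"az":0},
  {"hand":5,"x":0,"y":0,"z":0.0045,"ax":0,"ay":0,"az":0},
  {"hand":5,"x":0,"y":0,"z":0.006,"ax":0,"ay":0,"az":0},
  {"hand":5,"x":0,"y":0,"z":0.006,"ax":0,"ay":0,"az":0},
])

```text
t: 7.95
tool_pos: [0.5478, 0.1078, 0.4365]
orientation: [-2.202, -2.241, 0.001]
force: [0.2, -0.5, -6.6]
opening: 0.0116
gripper_force: 55.0
```

Emit:
carry_out([
  {"hand":5,"x":0,"y":0,"z":0.0015,"ax":0,"ay":0,"az":0},
  {"hand":5,"x":0,"y":0,"z":0.003,"ax":0,"ay":0,"az":0},
  {"hand":5,"x":0,"y":0,"z":0.0045,"ax":0,"ay":0,"az":0},
  {"hand":5,"x":0,"y":0,"z":0.006,"ax":0,"ay":0,"az":0},
])

```text
t: 8.45
tool_pos: [0.5481, 0.1078, 0.4314]
orientation: [2.201, 2.24, 0.002]
force: [1.4, 0.4, -1.5]
opening: 0.0113
gripper_force: 55.0
```

Emit:
carry_out([
  {"hand":5,"x":0,"y":0,"z":0.001,"ax":0,"ay":0,"az":0},
  {"hand":5,"x":0,"y":0,"z":0.002,"ax":0,"ay":0,"az":0},
  {"hand":5,"x":0,"y":0,"z":0.002,"ax":0,"ay":0,"az":0},
])

```text
t: 8.82
tool_pos: [0.548, 0.1077, 0.4289]
orientation: [2.201, 2.24, 0.001]
force: [3.3, -0.1, -3.4]
opening: 0.0116
gripper_force: 55.0
```

Emit:
carry_out([
  {"hand":5,"x":0,"y":0,"z":0.001,"ax":0,"ay":0,"az":0},
  {"hand":5,"x":0,"y":0,"z":0.002,"ax":0,"ay":0,"az":0},
  {"hand":5,"x":0,"y":0,"z":0.003,"ax":0,"ay":0,"az":0},
])

```text
t: 9.2
tool_pos: [0.548, 0.1079, 0.4255]
orientation: [2.202, 2.241, 0.001]
force: [3.8, -0.0, -1.8]
opening: 0.0116
gripper_force: 55.0
```

Emit:
carry_out([
  {"hand":5,"x":0,"y":0,"z":0.001,"ax":0,"ay":0,"az":0},
  {"hand":5,"x":0,"y":0,"z":0.002,"ax":0,"ay":0,"az":0},
  {"hand":5,"x":0,"y":0,"z":0.003,"ax":0,"ay":0,"az":0},
])

```text
t: 9.57
tool_pos: [0.5479, 0.1079, 0.4232]
orientation: [2.202, 2.24, 0.001]
force: [3.4, 0.3, 0.5]
opening: 0.0116
gripper_force: 55.0
```

Emit:
carry_out([
  {"hand":5,"x":0,"y":0,"z":0.0015,"ax":0,"ay":0,"az":0},
  {"hand":5,"x":0,"y":0,"z":0.003,"ax":0,"ay":0,"az":0},
  {"hand":5,"x":0,"y":0,"z":0.0045,"ax":0,"ay":0,"az":0},
  {"hand":5,"x":0,"y":0,"z":0.006,"ax":0,"ay":0,"az":0},
])

```text
t: 10.07
tool_pos: [0.548, 0.1078, 0.4166]
orientation: [2.202, 2.241, 0.0]
force: [5.1, -0.4, -0.6]
opening: 0.0119
gripper_force: 55.0
```

Emit:
carry_out([
  {"hand":5,"x":0,"y":0,"z":0.0015,"ax":0,"ay":0,"az":0},
  {"hand":5,"x":0,"y":0,"z":0.003,"ax":0,"ay":0,"az":0},
  {"hand":5,"x":0,"y":0,"z":0.0045,"ax":0,"ay":0,"az":0},
])

```text
t: 10.45
tool_pos: [0.548, 0.1078, 0.412]
orientation: [2.202, 2.241, 0.0]
force: [5.4, 0.1, -1.1]
opening: 0.0117
gripper_force: 55.0
```

Emit:
carry_out([
  {"hand":5,"x":0,"y":0,"z":0.001,"ax":0,"ay":0,"az":0},
  {"hand":5,"x":0,"y":0,"z":0.002,"ax":0,"ay":0,"az":0},
  {"hand":5,"x":0,"y":0,"z":0.003,"ax":0,"ay":0,"az":0},
  {"hand":5,"x":0,"y":0,"z":0.004,"ax":0,"ay":0,"az":0},
])

```text
t: 10.95
tool_pos: [0.5479, 0.1078, 0.4073]
orientation: [-2.202, -2.241, 0.001]
force: [6.8, 0.7, -7.2]
opening: 0.0116
gripper_force: 55.0
```

Emit:
carry_out([
  {"hand":5,"x":0,"y":0,"z":0.001,"ax":0,"ay":0,"az":0},
  {"hand":5,"x":0,"y":0,"z":0.002,"ax":0,"ay":0,"az":0},
])

```text
t: 11.2
tool_pos: [0.5476, 0.1078, 0.4046]
orientation: [-2.201, -2.24, 0.002]
force: [5.5, 0.8, -6.3]
opening: 0.0118
gripper_force: 55.0
```

Emit:
carry_out([
  {"hand":5,"x":0,"y":0,"z":0.0007,"ax":0,"ay":0,"az":0},
  {"hand":5,"x":0,"y":0,"z":0.0015,"ax":0,"ay":0,"az":0},
])

```text
t: 11.45
tool_pos: [0.5478, 0.1078, 0.4037]
orientation: [-2.201, -2.24, 0.001]
force: [5.2, 0.7, -0.5]
opening: 0.0118
gripper_force: 55.0
```

Emit:
carry_out([
  {"hand":5,"x":0,"y":0,"z":0.0005,"ax":0,"ay":0,"az":0},
  {"hand":5,"x":0,"y":0,"z":0.001,"ax":0,"ay":0,"az":0},
])

```text
t: 11.7
tool_pos: [0.5477, 0.1078, 0.4037]
orientation: [-2.202, -2.241, 0.001]
force: [2.4, 0.7, 0.5]
opening: 0.0117
gripper_force: 55.0
```

Emit:
carry_out([
  {"hand":5,"x":0,"y":0,"z":0.0005,"ax":0,"ay":0,"az":0},
  {"hand":5,"x":0,"y":0,"z":0.001,"ax":0,"ay":0,"az":0},
])

```text
t: 11.95
tool_pos: [0.5477, 0.1078, 0.4037]
orientation: [2.202, 2.241, 0.0]
force: [-1.7, -0.6, 7.4]
opening: 0.0116
gripper_force: 55.0
```

Emit:
carry_out([
  {"hand":5,"x":0,"y":0,"z":0.0005,"ax":0,"ay":0,"az":0},
  {"hand":5,"x":0,"y":0,"z":0.0005,"ax":0,"ay":0,"az":0},
])

```text
t: 12.2
tool_pos: [0.5477, 0.1078, 0.4037]
orientation: [2.202, 2.241, 0.001]
force: [-1.0, -0.2, 8.3]
opening: 0.0117
gripper_force: 55.0
```

Hard stop at 0.4037 (predicted ~0.402), ~15 N push. Unload, open, and look.

Emit:
carry_out([
  {"hand":5,"x":0,"y":0,"z":-0.001,"ax":0,"ay":0,"az":0},
  {"hand":5,"x":0,"y":0,"z":-0.0015,"ax":0,"ay":0,"az":0},
  {"hand":25,"x":0,"y":0,"z":-0.0015,"ax":0,"ay":0,"az":0},
  {"hand":40,"x":0,"y":0,"z":-0.0015,"ax":0,"ay":0,"az":0},
  {"hand":50,"x":0,"y":0,"z":-0.0015,"ax":0,"ay":0,"az":0},
  {"hand":50,"x":0,"y":0,"z":-0.0015,"ax":0,"ay":0,"az":0},
])

```text
t: 12.95
tool_pos: [0.5478, 0.1078, 0.4036]
orientation: [-2.202, -2.241, 0.0]
force: [-0.1, -0.1, 0.1]
opening: 0.0448
gripper_force: 0.0
```

Emit:
carry_out([
  {"hand":50,"x":0,"y":0,"z":-0.03,"ax":0,"ay":0,"az":0},
  {"hand":50,"x":0,"y":0,"z":-0.08,"ax":0,"ay":0,"az":0},
  {"hand":50,"x":-0.02,"y":0,"z":-0.12,"ax":0,"ay":0,"az":0},
  {"hand":50,"x":-0.06,"y":0,"z":-0.12,"ax":0,"ay":0,"az":0},
  {"hand":50,"x":-0.12,"y":0,"z":-0.12,"ax":0,"ay":0,"az":0},
  {"hand":50,"x":-0.18,"y":0,"z":-0.12,"ax":0,"ay":0,"az":0},
  {"hand":50,"x":-0.22,"y":0,"z":-0.12,"ax":0,"ay":0,"az":0},
  {"hand":50,"x":-0.22,"y":0,"z":-0.12,"ax":0,"ay":0,"az":0},
])

```text
t: 13.95
tool_pos: [0.5514, -0.1149, 0.5233]
orientation: [-2.206, -2.236, 0.001]
force: [-0.6, -0.6, -0.1]
opening: 0.0464
gripper_force: 0.0
```

Run:
```python
from h import *
from plant import *
s=read_state();print(s['t'],s['tool_pos'],s['force'],s['opening'])
i,d=read_camera("scene");P=cloud(d,camera_params("scene"));cv2.imwrite("pics/s6.png",cv2.resize(i[80:300,180:470],(780,592)))
m=(d>0)&(np.hypot(P[...,0]-.549,P[...,1]-.107)<.03)&(P[...,2]>.12)&(P[...,2]<.3);q=P[m]
for z in np.arange(.135,.26,.006):
    k=q[np.abs(q[:,2]-z)<.003]; print(z.round(3),len(k),(np.ptp(k@[-.07,.99,0])*1e3).round(0) if len(k) else '')
it,dt=read_camera("top");Q=cloud(dt,camera_params("top"));m=(dt>0)&(np.abs(Q[...,0]-.549)<.03)&(np.abs(Q[...,1]-.107)<.1)&(Q[...,2]>.23)&(Q[...,2]<.27)
print("bar top",m.sum(),line(Q[m]),np.median(Q[m][:,2]))
```

```text
13.95 [ 0.55144818 -0.11488132  0.52334403] [-0.56803393 -0.5517817  -0.10618584] 0.046449907566777644
0.135 107 45.0
0.141 110 47.0
0.147 143 45.0
0.153 175 32.0
0.159 32 26.0
0.165 14 11.0
0.171 14 11.0
0.177 12 9.0
0.183 2 5.0
0.189 8 15.0
0.195 31 25.0
0.201 34 25.0
0.207 40 23.0
0.213 83 58.0
0.219 80 58.0
0.225 82 58.0
0.231 89 58.0
0.237 76 58.0
0.243 106 57.0
0.249 188 59.0
0.255 2 10.0
bar top 14 (((547.6547241210938, 179.21072387695312), (10.302262306213379, 3.359283208847046), 7.022887706756592), array([0.54803514, 0.17959131]), np.float64(-176.89222512251354)) 0.2502583223770532
```

View pics/s6.png

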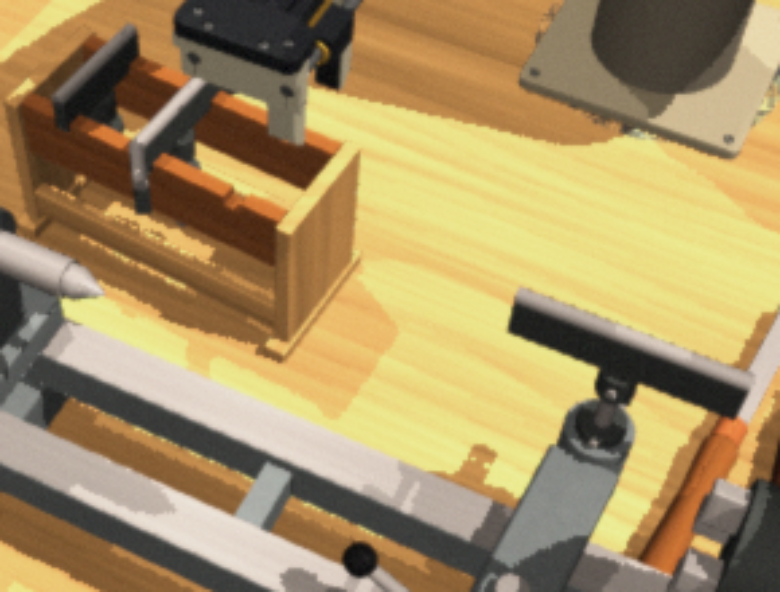

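The collar sits on the rim at (598,425), with the bar parallel to the bed rails, and the other two rests are still in the rack. One yaw check, then hand in.

Run:
```python
from h import *
from plant import *
i,d=read_camera("scene");P=cloud(d,camera_params("scene"))
m=(d>0)&(np.abs(P[...,0]-.549)<.03)&(np.abs(P[...,1]-.107)<.09)&(P[...,2]>.246)&(P[...,2]<.26);r,c,a=line(P[m]);print(r,a,"want 90.9 / -89.1")
if abs((a%180)-90.9)<2.5: print(robot.close_job())
```

```text
((549.5885620117188, 108.95416259765625), (13.275612831115723, 149.53094482421875), 1.4321517944335938) 91.12835539631241 want 90.9 / -89.1
the job is handed in; nothing more can be done
None
```

The long tool rest is fitted in the banjo socket and the job is handed in. Its collar is down on the rim after about a 15 N push, and the drag fell away before the stop, as it would with the plunger sprung into the groove. The bar is within about 0.3° of parallel to the bed, and the other two rests are still hanging in the rack.

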